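Push the waste offcut off the ledge into the scrap chute

TASK

Clear the short waste offcut off the cutting deck: slide the chute's shutter fully open, push the offcut (do not lift it) off the ledge so that it drops down into the scrap chute, then slide the shutter fully closed over it again. Leave the long rail and the wooden hoop on the deck where they lie.

Things in the scene. Friction and masses are not known exactly. Their poses are not given: they have to be found in the camera images.
- station: Fixed cutting station: grey-topped deck, top 140 mm above the bench, with a sheet-metal scrap chute along its far edge (the ledge). Origin: on the bench, below the ledge's middle. x points from the deck across the ledge to the chute, y along the ledge, z up. Deck: x -250 to 0, y -180 to 180 mm; a fence 12 mm wide, 14 mm high lies on it along x = -250. It is turned up to 0.4 rad.
- chute_mouth (a point): Centre of the chute's mouth at shutter height: 47, 0, 112 mm in the station's frame. The mouth spans x 0 to 95, y -90 to 90 mm. Below it the chute has upright ends, a far wall leaning in to x = 73 mm at the foot, and a floor 4 mm above the bench.
- guide_end (a point): Top middle of the fixed wooden bracket (100 x 12 mm, 140 mm high) at the end of the shutter's guides: 50, 278, 140 mm in the station's frame. Behind mouth and guides a fixed metal backstop (x 95 to 99, y -100 to 280 mm) rises to 144 mm above the bench.
- shutter (a joint): Flat steel shutter (88 x 180 x 4 mm, top 112 mm above the bench) over the chute's mouth; it slides along the station's y. 0 = fully closed (stop), 0.175 m = fully open (stop), growing towards the station's +y. Starts between closed and 50 mm open, slides with about 1.5 N of friction and stays where it is left.
- shutter_tab (a point): Top centre of the dark wooden upright tab that moves the shutter: 34 mm along the station's x, 12 mm along y, standing from the shutter up to 172 mm above the bench, 32 mm above deck level. In the station's frame it is at x = 47 mm, y = -75 mm + shutter travel. It can be pushed from either side along y.
- offcut: The waste: short pale wooden offcut lying flat on the deck near the ledge, 45 mm (own x) x 100 mm (own y) x 20 mm high, stepped to 10 mm high over the 28 mm at its +y end; 40 to 85 g. Origin: centre of its underside. It lies with its long side roughly along the ledge, turned up to 0.25 rad, its centre 60 to 78 mm from the ledge and within 15 mm of the mouth's middle.
- rail: The good piece, to be left: long pale rail 180 mm (own x) x 45 mm (own y) x 20 mm high, thinned to 10 mm over 30 mm at both ends, lying on the deck square to the ledge on one side of the offcut (station y about 135 or -135 mm, x about -104 mm). Origin: centre of its underside.
- hoop: Thin wooden hoop lying flat on the deck, 66 mm across, 18 mm high, on the other side of the offcut from the rail. Origin: underside centre.

How it is judged:
By the outcome, as a careful person would: the job done as asked, in the order asked, and still so for the second after the job is handed in, with the robot touching nothing.
It also fails if it takes over 64 s, if anything falls off the work surface, if the arm or the gripper's body presses on something with over 40 N, if the wrist force passes 120 N, or if a joint passes its speed limit or range.

ROBOT

A 6-joint arm with a two-finger parallel gripper is mounted at the origin on the work surface. World frame = base frame: x ahead of the robot, y to its left, z up, the work surface at z = 0. Lengths are in m, angles in rad, forces in N, time in s.
With the tool pointing down it reaches from about 0.275 to 0.975 m from the base axis. Payload 8.4 kg.
Tool frame: the origin (TCP) lies at the centre of the arm's flange, where the gripper is bolted on; the fingertips stand 190 mm ahead of it and the grasp point (between the pads) lies 171 mm ahead of it; z points along the fingers, y is the direction in which the jaws open and shut (so a half turn about z gives the same grasp; the last joint's range is limited). The gripper opens to 92 mm and grips with 3 to 60 N. Pads are 20 mm wide; open, the fingers measure 128 mm over their backs; the gripper's body (75 mm by 189 mm) begins 69 mm behind the grasp point.
Start: joints at [-1.137, 0.353, 1.633, -0, 1.155, -0.002], TCP at [0.264, -0.567, 0.405] pointing down, gripper open.
Joint ranges: [-2.63, 2.63], [-0.92, 2.1], [0.06, 2.66], [-1.3, 4.44], [0, 2.69], [-3.02, 3.02]. Speed limits (rad/s): [2.22, 2.22, 2.79, 3.14, 3.14, 3.14].

INTERFACE

Orientations are given as [roll, pitch, yaw] about the fixed x, y, z axes, in that order (R = Rz(yaw) Ry(pitch) Rx(roll)).
In Python, from plant import env, imaging gives the robot as it stands. The module is installed in compiled form; this text tells all that it offers.
- The arm moves only by the shell command python3 -m handwheel 'ROWS' [FORCE]. ROWS is JSON, a list of rows, each an object with "claw": the closure, from 0 (fully open) to 1 (shut); "dp": the shift along the tool's x, y, z in units of 40 mm (1.0 is 40 mm), a list of three; "rotation": the turn, a rotation vector about the tool's x, y, z in units of 5 degrees (1.0 is 5 degrees), a list of three. A call has exactly 10 rows; each row is the pose to reach, as a shift and turn from the pose commanded when the call began, along the tool's axes at that moment; what a row does not reach only later rows make up. A row lasts 1/12 s, in which the tool goes at most 41.7 mm and 7.16 degrees, less where a joint would pass 70% of its speed; a pose out of reach is approached as far as the arm can. A call with a gripper value outside its range is refused whole. The fingers move at their own pace and stop on an object; FORCE is the grip in N (left out, the last holds). Time passes only in rows, so rows that repeat a pose let the fingers close, or fill a call up. It gives the time, the measured TCP pose, the force and the opening at its end, in the units of the state.
- env.get_state(): the state, without advancing time (a new reading comes with each control period).
- imaging.snapshot(name): name is "side" or "top"; returns a dict with "pixels" (384x512x3 uint8, red, green, blue), "fx", "fy", "cx", "cy" (pixels), "T" (4x4, takes a point from camera to world coordinates). Camera axes: x right, y down, z forward; pixel columns grow to the right and rows downward; lengths in m; the calibration is good to about 2 mm. A picture is of the moment at which its call begins. There is no depth.
- env.sign_off(): hands the job in, once; it reports no verdict.
The state is a dict: "clock": time; "qpos": joint angles; "joint_velocities": joint speeds; "effort": joint torques, N m; "tool_pos": TCP position; "orientation": TCP orientation; "ft_force": force on the tool from outside, world axes, zero at the start; "torque": the same for the moment, N m; "width": finger opening in m.
Only numpy, scipy, OpenCV 4.12 (cv2) and the standard library are available. Lean on these libraries where they do the work, as an engineer would, in place of code of your own. Each camera call takes 0.05 s, during which the arm holds its last target. There are 200 camera calls.

## Working session

There is one attempt and no reset: what is moved stays moved. The work goes in short steps, Python scripts to look and compute and a shell command to move; the robot and the scene stay as the last step left them, time stands still between calls to the robot, and variables do not carry over. Pictures are saved under pics/ and viewed, about 8 in all and at most 12, crops included, and the job is handed in when it is done.

```bash
mkdir -p pics
python3 - <<'E'
from plant import env, imaging
import cv2,numpy as np
s=env.get_state(); print(s['clock'],s['tool_pos'],s['orientation'],s['width'])
for n in("top","side"):
    p=imaging.snapshot(n); cv2.imwrite(f"pics/{n}0.png",p["pixels"][:,:,::-1])
    print(n,p["fx"],p["fy"],p["cx"],p["cy"],np.round(p["T"],4).tolist())
E
```

```text
0.0 [ 0.26371954 -0.56637438  0.40397608] [-3.14019984e+00 -2.71957287e-06  4.35794822e-01] 0.09172572870883075
top 494.21258661133476 494.21258661133476 259.0758189443672 188.20603451656316 [[-0.0299, -0.9903, 0.1357, 0.4175], [-0.9995, 0.0288, -0.0103, 0.095], [0.0063, -0.136, -0.9907, 1.272], [0.0, 0.0, 0.0, 1.0]]
side 348.0592520620599 348.0592520620599 253.21855763561496 183.01843185602186 [[0.9189, 0.3786, -0.1106, 0.6567], [0.3945, -0.8834, 0.2529, -0.1095], [-0.002, -0.276, -0.9612, 0.8446], [0.0, 0.0, 0.0, 1.0]]
```

View pics/top0.png

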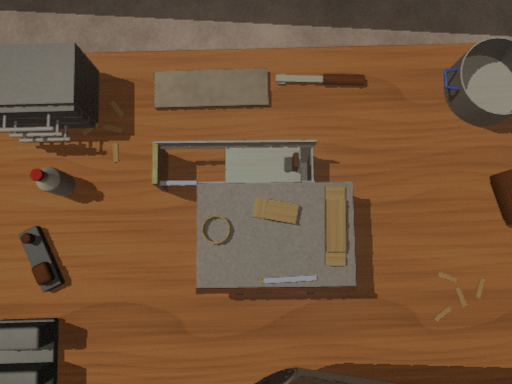

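View pics/side0.png

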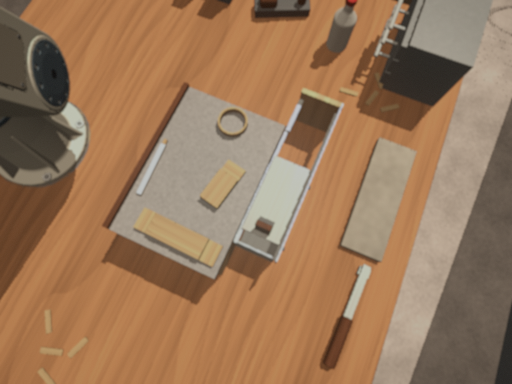

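```bash
cat > h.py <<'E'
import numpy as np, cv2
from plant import env, imaging
def ray(p,uv,z):
    T=np.array(p["T"]); d=T[:3,:3]@np.array([(uv[0]-p["cx"])/p["fx"],(uv[1]-p["cy"])/p["fy"],1])
    o=T[:3,3]; return (o+d*(z-o[2])/d[2])
def proj(p,X):
    T=np.array(p["T"]); c=(np.asarray(X)-T[:3,3])@T[:3,:3]
    return np.array([p["fx"]*c[0]/c[2]+p["cx"],p["fy"]*c[1]/c[2]+p["cy"]])
def crop(p,f,x0,y0,x1,y1,k):
    cv2.imwrite(f,cv2.resize(p["pixels"][y0:y1,x0:x1,::-1],None,fx=k,fy=k,interpolation=cv2.INTER_CUBIC))
E
python3 - <<'E'
from h import *
p=imaging.snapshot("top"); crop(p,"pics/c1.png",145,130,365,300,3.5)
for n,uv,z in [("FL",(196,182),.14),("FR",(353,182),.14),("NR",(355,288),.14),("NL",(196,288),.14),("tab",(295,156),.172),("brk",(155,162),.14)]: print(n,ray(p,uv,z).round(4))
E
```

```text
FL [0.5913 0.2287 0.14  ]
FR [ 0.5807 -0.1349  0.14  ]
NR [ 0.3395 -0.1259  0.14  ]
NL [0.3503 0.2318 0.14  ]
tab [ 6.395e-01 -1.000e-04  1.720e-01]
brk [0.6411 0.3234 0.14  ]
```

View pics/c1.png

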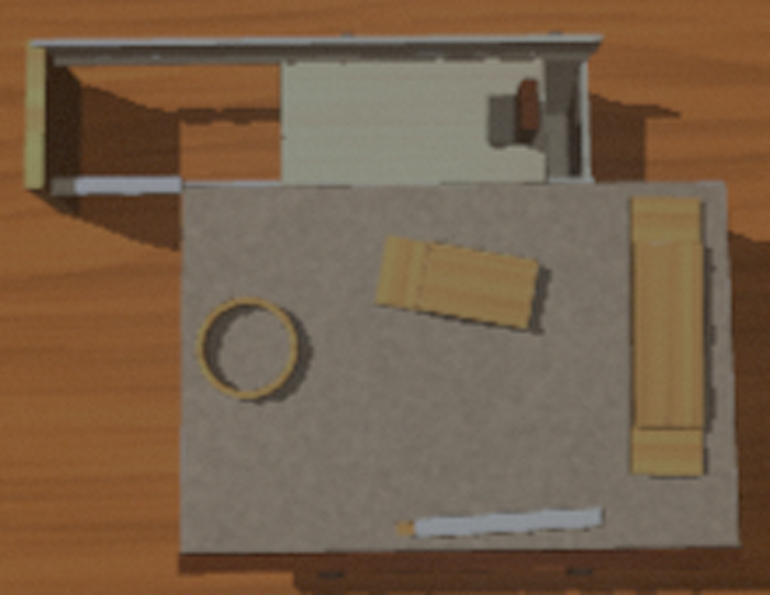

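```bash
cat > fit.py <<'E'
from h import *
from scipy.optimize import least_squares
p=imaging.snapshot("top")
px=lambda u,v:np.array([145+u/3.5,130+v/3.5])
O=[((0,180,140),(181,184)),((0,-180,140),(724,183)),((100,284,140),(27,45)),((0,284,140),(27,189)),((99,-100,144),(602,37)),((-250,180,154),(181,552)),((-250,-180,154),(740,546))]
def W(s,X):
    X=np.array(X)/1e3;c,n=np.cos(s[2]),np.sin(s[2]); return np.array([s[0]+c*X[0]-n*X[1],s[1]+n*X[0]+c*X[1],X[2]])
r=least_squares(lambda s:np.concatenate([proj(p,W(s,X))-px(*q) for X,q in O]),[.586,.047,0],loss='soft_l1')
s=r.x; print("station",s.round(4)); print(r.fun.reshape(-1,2).round(1).tolist())
np.save("st.npy",s)
def S(uv,z):
    w=ray(p,px(*uv),z);d=w[:2]-s[:2];c,n=np.cos(s[2]),np.sin(s[2]);return np.round([1e3*(c*d[0]+n*d[1]),1e3*(-n*d[0]+c*d[1])],1),w.round(4)
for n,uv,z in [("tabtop",(527.5,107),.172),("shL",(283,122),.112),("shR",(546,122),.112),("off TL(low end)",(387,236),.15),("off BL",(376,303),.15),("off TR",(541,260),.16),("off BR",(530,328),.16),("rail far",(666,198),.15),("rail near",(668,474),.15),("hoop",(248,348),.158)]: print(n,*S(uv,z))
E
python3 fit.py
```

```text
station [ 0.5857  0.0465 -0.0168]
[[0.3, 0.5], [0.5, -1.1], [-0.1, -1.5], [-0.8, -0.4], [-0.2, -1.1], [-0.9, 6.0], [1.5, 5.5]]
tabtop [ 44.  -47.1] [ 0.6289 -0.0013  0.172 ]
shL [ 47.2 114.7] [0.6348 0.1604 0.112 ]
shR [ 45.1 -64.5] [ 0.6297 -0.0187  0.112 ]
off TL(low end) [-36.3  44.9] [0.5501 0.092  0.15  ]
off BL [-80.   52.5] [0.5065 0.1004 0.15  ]
off TR [-54.3 -54.5] [ 0.5304 -0.007   0.16  ]
off BR [-98.2 -46.3] [0.4867 0.0019 0.16  ]
rail far [ -13.5 -138.4] [ 0.5699 -0.0916  0.15  ]
rail near [-192.3 -133.5] [ 0.3912 -0.0838  0.15  ]
hoop [-108.6  135. ] [0.4794 0.1834 0.158 ]
```

```bash
python3 -m handwheel '[{"claw":1,"dp":[0.4,-0.2,0],"rotation":[0,0,0.3]},{"claw":1,"dp":[1.1,-0.6,0],"rotation":[0,0,0.8]},{"claw":1,"dp":[1.9,-1.0,0],"rotation":[0,0,1.4]},{"claw":1,"dp":[2.7,-1.5,0],"rotation":[0,0,2.0]},{"claw":1,"dp":[3.5,-1.9,0],"rotation":[0,0,2.7]},{"claw":1,"dp":[4.3,-2.4,0],"rotation":[0,0,3.4]},{"claw":1,"dp":[5.1,-2.8,0],"rotation":[0,0,4.1]},{"claw":1,"dp":[5.8,-3.2,0],"rotation":[0,0,4.7]},{"claw":1,"dp":[6.4,-3.5,0],"rotation":[0,0,5.1]},{"claw":1,"dp":[6.8,-3.75,0],"rotation":[0,0,5.2]}]' 20
cat > go.py <<'E'
import sys
from h import *
s=np.load("st.npy"); st=env.get_state(); P=np.array(st["tool_pos"]); y=st["orientation"][2]
c,n=np.cos(s[2]),np.sin(s[2]); d=P[:2]-s[:2]
print("t",st["clock"],"station tcp mm",np.round([1e3*(c*d[0]+n*d[1]),1e3*(-n*d[0]+c*d[1])],1),"tip z",round(1e3*(P[2]-.19),1),"rpy",np.round(st["orientation"],4),"F",np.round(st["ft_force"],1),"w",round(st["width"],4))
if len(sys.argv)>3:
    X,Y,Z=[float(a)/1e3 for a in sys.argv[1:4]]
    t=np.array([s[0]+c*X-n*Y,s[1]+n*X+c*Y,Z+.19])-P
    from scipy.spatial.transform import Rotation as R
    M=R.from_euler("xyz",st["orientation"])
    print("dp units",(M.inv().apply(t)/.04).round(2),"rot z units",round(np.degrees(y-s[2])/5,2))
E
python3 go.py 47 -110 200
```

```text
clock: 1.03
tool_pos: [0.4484, -0.3138, 0.4047]
orientation: [-3.141, -0.0, -0.019]
ft_force: [0.5, -0.7, -0.4]
width: 0.0277
t 1.0333 station tcp mm [-131.2 -362.6] tip z 214.7 rpy [-3.1413e+00 -3.0000e-04 -1.8900e-02] F [ 0.5 -0.7 -0.4] w 0.0277
dp units [ 4.44 -6.32  0.37] rot z units -0.02
```

```bash
python3 -m handwheel '[{"claw":1,"dp":[0.3,-0.4,0],"rotation":[0,0,0]},{"claw":1,"dp":[0.8,-1.1,0],"rotation":[0,0,0]},{"claw":1,"dp":[1.3,-1.9,0],"rotation":[0,0,0]},{"claw":1,"dp":[1.9,-2.7,0],"rotation":[0,0,0]},{"claw":1,"dp":[2.5,-3.5,0],"rotation":[0,0,0]},{"claw":1,"dp":[3.1,-4.3,0],"rotation":[0,0,0]},{"claw":1,"dp":[3.6,-5.1,0],"rotation":[0,0,0]},{"claw":1,"dp":[4.1,-5.8,0.1],"rotation":[0,0,0]},{"claw":1,"dp":[4.35,-6.15,0.2],"rotation":[0,0,0]},{"claw":1,"dp":[4.4,-6.3,0.3],"rotation":[0,0,0]}]'
python3 go.py 47 -105 152; python3 -c "
from h import *
p=imaging.snapshot('top'); crop(p,'pics/c2.png',145,60,365,225,3.5)"
```

```text
clock: 1.87
tool_pos: [0.6289, -0.0649, 0.3921]
orientation: [-3.141, -0.0, -0.015]
ft_force: [-0.3, -0.4, -0.7]
width: 0.0003
t 1.8667 station tcp mm [  45.1 -110.7] tip z 202.1 rpy [-3.1414e+00 -3.0000e-04 -1.5400e-02] F [-0.3 -0.4 -0.7] w 0.0003
dp units [ 0.05 -0.14  1.25] rot z units 0.02
```

View pics/c2.png

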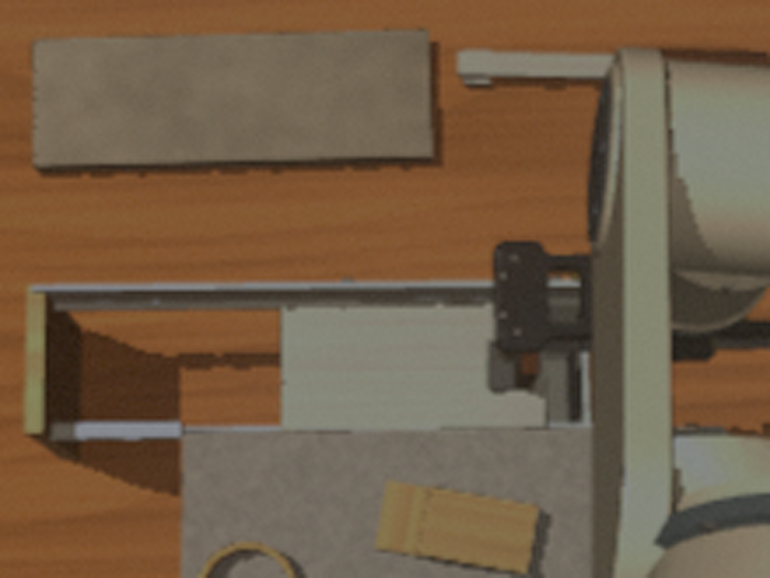

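The picture shows the gripper body (495–590, 240–350) above and beside the tab (530, 365), which is still in place. Descend next to it, then push.

```bash
python3 -m handwheel '[{"claw":1,"dp":[0,0,0.2],"rotation":[0,0,0]},{"claw":1,"dp":[0,0,0.5],"rotation":[0,0,0]},{"claw":1,"dp":[0,0,0.9],"rotation":[0,0,0]},{"claw":1,"dp":[0.05,0,1.2],"rotation":[0,0,0]},{"claw":1,"dp":[0.05,-0.1,1.25],"rotation":[0,0,0]},{"claw":1,"dp":[0.05,-0.3,1.25],"rotation":[0,0,0]},{"claw":1,"dp":[0.05,-0.5,1.25],"rotation":[0,0,0]},{"claw":1,"dp":[0.05,-0.7,1.25],"rotation":[0,0,0]},{"claw":1,"dp":[0.05,-0.9,1.25],"rotation":[0,0,0]},{"claw":1,"dp":[0.05,-1.1,1.25],"rotation":[0,0,0]}]'
python3 go.py 47 70 152
```

```text
clock: 2.75
tool_pos: [0.6305, -0.0219, 0.3434]
orientation: [3.141, -0.001, -0.017]
ft_force: [0.1, -1.2, -0.2]
width: 0.001
t 2.75 station tcp mm [ 46.  -67.7] tip z 153.4 rpy [ 3.1415e+00 -1.1000e-03 -1.7500e-02] F [ 0.1 -1.2 -0.2] w 0.001
dp units [ 0.02 -3.44  0.03] rot z units -0.01
```

```bash
python3 -m handwheel '[{"claw":1,"dp":[0,-0.3,0],"rotation":[0,0,0]},{"claw":1,"dp":[0,-0.7,0],"rotation":[0,0,0]},{"claw":1,"dp":[0,-1.1,0],"rotation":[0,0,0]},{"claw":1,"dp":[0,-1.5,0],"rotation":[0,0,0]},{"claw":1,"dp":[0,-1.9,0],"rotation":[0,0,0]},{"claw":1,"dp":[0,-2.3,0],"rotation":[0,0,0]},{"claw":1,"dp":[0,-2.6,0],"rotation":[0,0,0]},{"claw":1,"dp":[0,-2.9,0],"rotation":[0,0,0]},{"claw":1,"dp":[0,-3.1,0],"rotation":[0,0,0]},{"claw":1,"dp":[0,-3.3,0],"rotation":[0,0,0]}]'
python3 go.py 47 76 152
```

```text
clock: 3.58
tool_pos: [0.6328, 0.1098, 0.3428]
orientation: [3.141, -0.0, -0.018]
ft_force: [0.6, -2.0, 1.6]
width: 0.0003
t 3.5833 station tcp mm [46.  64.1] tip z 152.8 rpy [ 3.1414e+00 -3.0000e-04 -1.7600e-02] F [ 0.6 -2.   1.6] w 0.0003
dp units [ 0.02 -0.3   0.02] rot z units -0.01
```

Now creep to the stop.

```bash
python3 -m handwheel '[{"claw":1,"dp":[0,-0.04,0],"rotation":[0,0,0]},{"claw":1,"dp":[0,-0.08,0],"rotation":[0,0,0]},{"claw":1,"dp":[0,-0.12,0],"rotation":[0,0,0]},{"claw":1,"dp":[0,-0.16,0],"rotation":[0,0,0]},{"claw":1,"dp":[0,-0.2,0],"rotation":[0,0,0]},{"claw":1,"dp":[0,-0.24,0],"rotation":[0,0,0]},{"claw":1,"dp":[0,-0.28,0],"rotation":[0,0,0]},{"claw":1,"dp":[0,-0.3,0],"rotation":[0,0,0]},{"claw":1,"dp":[0,-0.3,0],"rotation":[0,0,0]},{"claw":1,"dp":[0,-0.3,0],"rotation":[0,0,0]}]'
python3 go.py 47 76 152
```

```text
clock: 4.42
tool_pos: [0.6329, 0.121, 0.3426]
orientation: [-3.141, 0.0, -0.018]
ft_force: [-1.1, -0.8, 1.4]
width: 0.0003
t 4.4167 station tcp mm [46.  75.3] tip z 152.6 rpy [-3.1414e+00  2.0000e-04 -1.8000e-02] F [-1.1 -0.8  1.4] w 0.0003
dp units [ 0.02 -0.02  0.02] rot z units -0.01
```

```bash
python3 -m handwheel '[{"claw":1,"dp":[0,-0.02,0],"rotation":[0,0,0]},{"claw":1,"dp":[0,-0.04,0],"rotation":[0,0,0]},{"claw":1,"dp":[0,-0.06,0],"rotation":[0,0,0]},{"claw":1,"dp":[0,-0.08,0],"rotation":[0,0,0]},{"claw":1,"dp":[0,-0.1,0],"rotation":[0,0,0]},{"claw":1,"dp":[0,-0.1,0],"rotation":[0,0,0]},{"claw":1,"dp":[0,-0.1,0],"rotation":[0,0,0]},{"claw":1,"dp":[0,-0.1,0],"rotation":[0,0,0]},{"claw":1,"dp":[0,-0.1,0],"rotation":[0,0,0]},{"claw":1,"dp":[0,-0.1,0],"rotation":[0,0,0]}]'
python3 go.py
```

```text
clock: 5.25
tool_pos: [0.633, 0.125, 0.3426]
orientation: [-3.141, 0.0, -0.018]
ft_force: [-0.5, -0.7, 0.3]
width: 0.0007
t 5.25 station tcp mm [46.  79.2] tip z 152.6 rpy [-3.1415e+00  1.0000e-04 -1.8100e-02] F [-0.5 -0.7  0.3] w 0.0007
```

```bash
python3 -m handwheel '[{"claw":1,"dp":[0,-0.03,0],"rotation":[0,0,0]},{"claw":1,"dp":[0,-0.06,0],"rotation":[0,0,0]},{"claw":1,"dp":[0,-0.09,0],"rotation":[0,0,0]},{"claw":1,"dp":[0,-0.12,0],"rotation":[0,0,0]},{"claw":1,"dp":[0,-0.15,0],"rotation":[0,0,0]},{"claw":1,"dp":[0,-0.15,0],"rotation":[0,0,0]},{"claw":1,"dp":[0,-0.15,0],"rotation":[0,0,0]},{"claw":1,"dp":[0,-0.15,0],"rotation":[0,0,0]},{"claw":1,"dp":[0,-0.15,0],"rotation":[0,0,0]},{"claw":1,"dp":[0,-0.15,0],"rotation":[0,0,0]}]'
python3 go.py;  python3 -c "
from h import *
p=imaging.snapshot('side'); crop(p,'pics/c3.png',180,70,360,270,3)"
```

```text
clock: 6.08
tool_pos: [0.6332, 0.1271, 0.3427]
orientation: [3.133, 0.001, -0.018]
ft_force: [-1.9, -24.8, 4.0]
width: 0.0003
t 6.0833 station tcp mm [46.1 81.3] tip z 152.7 rpy [ 3.1335e+00  8.0000e-04 -1.7500e-02] F [ -1.9 -24.8   4. ] w 0.0003
```

View pics/c3.png

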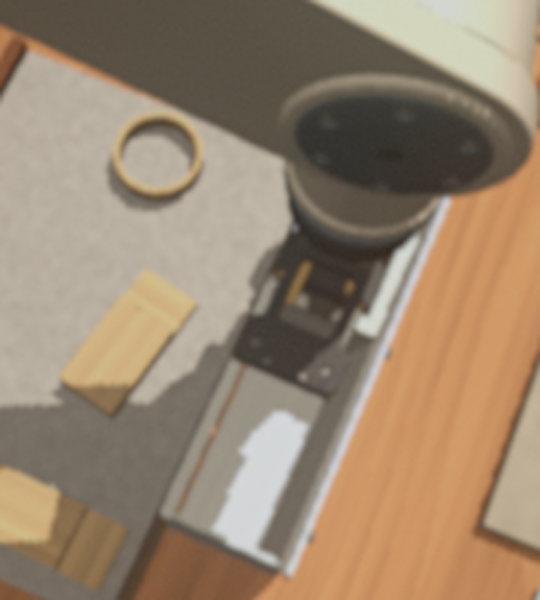

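Stop reached (25 N) and the mouth is open, with the chute visible at (160–330, 360–570). Back off and lift.

```bash
python3 -m handwheel '[{"claw":1,"dp":[0,0.15,0],"rotation":[0,0,0]},{"claw":1,"dp":[0,0.5,0],"rotation":[0,0,0]},{"claw":1,"dp":[0,0.8,0],"rotation":[0,0,0]},{"claw":1,"dp":[0,0.8,-0.4],"rotation":[0,0,0]},{"claw":1,"dp":[0,0.8,-1.0],"rotation":[0,0,0]},{"claw":0.8,"dp":[-0.3,0.9,-1.5],"rotation":[0,0,0]},{"claw":0.46,"dp":[-1,1.2,-1.5],"rotation":[0,0,0]},{"claw":0.46,"dp":[-1.8,1.5,-1.5],"rotation":[0,0,0]},{"claw":0.46,"dp":[-2.4,1.8,-1.5],"rotation":[0,0,0]},{"claw":0.46,"dp":[-2.8,2.0,-1.5],"rotation":[0,0,0]}]'
python3 go.py -130 -1 190
```

```text
clock: 6.97
tool_pos: [0.5173, 0.0518, 0.4027]
orientation: [-3.141, 0.001, -0.018]
ft_force: [0.3, 0.5, -0.4]
width: 0.0319
t 6.9667 station tcp mm [-68.4   4.2] tip z 212.7 rpy [-3.1415e+00  8.0000e-04 -1.8100e-02] F [ 0.3  0.5 -0.4] w 0.0319
dp units [-1.54  0.13  0.57] rot z units -0.02
```

```bash
python3 -m handwheel '[{"claw":0.46,"dp":[-0.4,0.1,0],"rotation":[0,0,0]},{"claw":0.46,"dp":[-0.9,0.1,0],"rotation":[0,0,0]},{"claw":0.46,"dp":[-1.4,0.1,0],"rotation":[0,0,0]},{"claw":0.46,"dp":[-1.5,0.1,0.2],"rotation":[0,0,0]},{"claw":0.46,"dp":[-1.5,0.1,0.6],"rotation":[0,0,0]},{"claw":0.46,"dp":[-1.5,0.1,1.0],"rotation":[0,0,0]},{"claw":0.46,"dp":[-1.5,0.1,1.3],"rotation":[0,0,0]},{"claw":0.46,"dp":[-1.5,0.1,1.5],"rotation":[0,0,0]},{"claw":0.46,"dp":[-1.5,0.1,1.6],"rotation":[0,0,0]},{"claw":0.46,"dp":[-1.5,0.1,1.65],"rotation":[0,0,0]}]'
python3 go.py -40 -1 145; python3 -c "
from h import *
p=imaging.snapshot('side'); crop(p,'pics/c4.png',150,70,350,270,3)"
```

```text
clock: 7.8
tool_pos: [0.4599, 0.0499, 0.336]
orientation: [3.142, 0.001, -0.018]
ft_force: [-0.1, -0.0, 0.2]
width: 0.0499
t 7.8 station tcp mm [-125.8    1.3] tip z 146.0 rpy [ 3.1416e+00  7.0000e-04 -1.8100e-02] F [-0.1 -0.   0.2] w 0.0499
dp units [2.14 0.05 0.02] rot z units -0.02
```

View pics/c4.png

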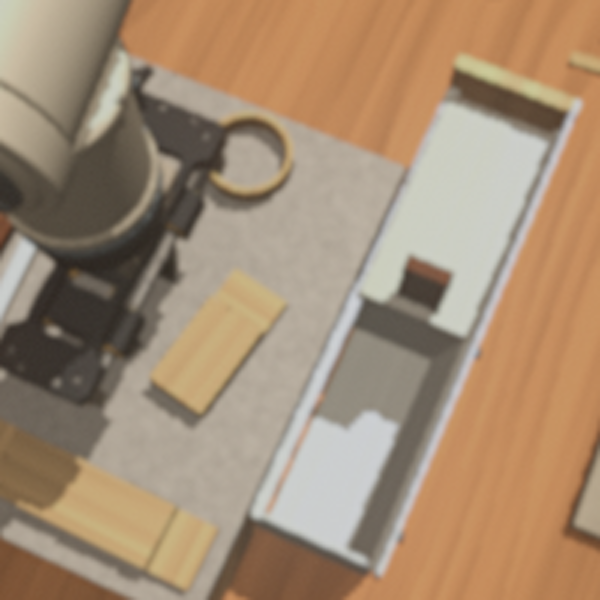

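Offcut at (220, 340) lies between the fingers and the open mouth, and the shutter is up at the bracket end. Push.

```bash
python3 -m handwheel '[{"claw":0.46,"dp":[0.15,0,0],"rotation":[0,0,0]},{"claw":0.46,"dp":[0.35,0,0],"rotation":[0,0,0]},{"claw":0.46,"dp":[0.55,0,0],"rotation":[0,0,0]},{"claw":0.46,"dp":[0.75,0.02,0],"rotation":[0,0,0]},{"claw":0.46,"dp":[0.95,0.03,0],"rotation":[0,0,0]},{"claw":0.46,"dp":[1.15,0.04,0],"rotation":[0,0,0]},{"claw":0.46,"dp":[1.35,0.05,0],"rotation":[0,0,0]},{"claw":0.46,"dp":[1.55,0.05,0],"rotation":[0,0,0]},{"claw":0.46,"dp":[1.75,0.05,0],"rotation":[0,0,0]},{"claw":0.46,"dp":[1.9,0.05,0],"rotation":[0,0,0]}]'
python3 go.py 0 -1 145; python3 -c "
from h import *
p=imaging.snapshot('side'); crop(p,'pics/c5.png',150,70,350,270,3)"
```

```text
clock: 8.68
tool_pos: [0.5366, 0.0467, 0.3366]
orientation: [-3.142, -0.0, -0.018]
ft_force: [-0.3, -0.2, 0.4]
width: 0.0497
t 8.6833 station tcp mm [-49.   -0.7] tip z 146.6 rpy [-3.1416e+00 -2.0000e-04 -1.8100e-02] F [-0.3 -0.2  0.4] w 0.0497
dp units [1.23 0.01 0.04] rot z units -0.01
```

View pics/c5.png

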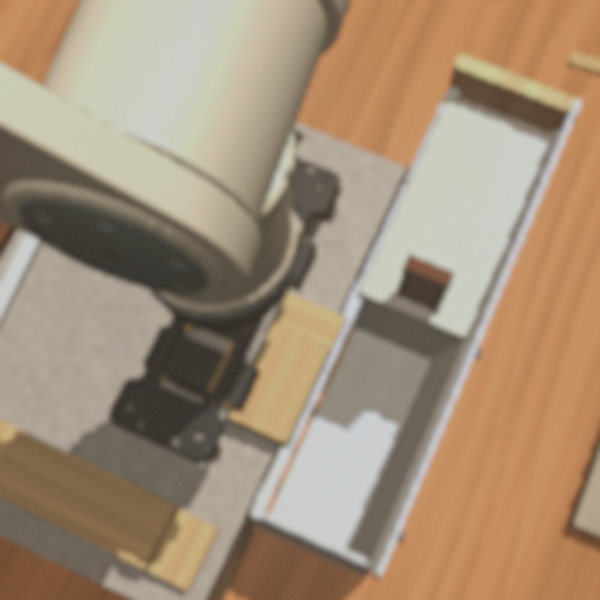

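The offcut (290, 370) is squared up against the fingers with its leading edge at the ledge. Push it over.

```bash
python3 -m handwheel '[{"claw":0.46,"dp":[0.1,0,0],"rotation":[0,0,0]},{"claw":0.46,"dp":[0.22,0,0],"rotation":[0,0,0]},{"claw":0.46,"dp":[0.36,0,0],"rotation":[0,0,0]},{"claw":0.46,"dp":[0.5,0,0],"rotation":[0,0,0]},{"claw":0.46,"dp":[0.64,0,0],"rotation":[0,0,0]},{"claw":0.46,"dp":[0.78,0,0],"rotation":[0,0,0]},{"claw":0.46,"dp":[0.92,0,0],"rotation":[0,0,0]},{"claw":0.46,"dp":[1.06,0,0],"rotation":[0,0,0]},{"claw":0.46,"dp":[1.2,0,0],"rotation":[0,0,0]},{"claw":0.46,"dp":[1.3,0,0],"rotation":[0,0,0]}]'
python3 go.py 0 -1 145; python3 -c "
from h import *
p=imaging.snapshot('side'); crop(p,'pics/c6.png',150,70,350,270,3)"
```

```text
clock: 9.57
tool_pos: [0.5884, 0.0457, 0.3367]
orientation: [-3.142, -0.0, -0.018]
ft_force: [-0.3, -0.8, -1.0]
width: 0.0494
t 9.5667 station tcp mm [ 2.7 -0.8] tip z 146.7 rpy [-3.1416e+00 -3.0000e-04 -1.8000e-02] F [-0.3 -0.8 -1. ] w 0.0494
dp units [-0.07  0.01  0.04] rot z units -0.01
```

View pics/c6.png

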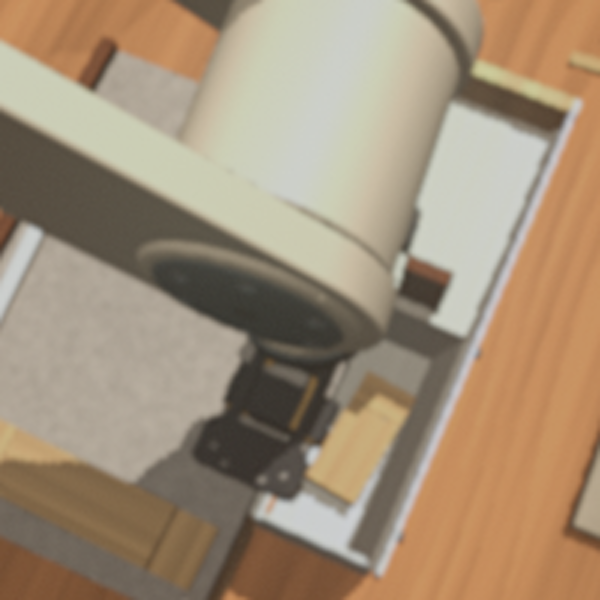

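The offcut now sits down in the chute (360, 450), with shadow around it. Lift and go over to the far side of the tab.

```bash
python3 -m handwheel '[{"claw":0.46,"dp":[-0.1,0,-0.3],"rotation":[0,0,0]},{"claw":0.6,"dp":[-0.1,0,-0.9],"rotation":[0,0,0]},{"claw":1,"dp":[-0.1,0,-1.4],"rotation":[0,0,0]},{"claw":1,"dp":[0,-0.2,-1.8],"rotation":[0,0,0]},{"claw":1,"dp":[0.3,-0.9,-1.8],"rotation":[0,0,0]},{"claw":1,"dp":[0.6,-1.7,-1.8],"rotation":[0,0,0]},{"claw":1,"dp":[0.9,-2.5,-1.8],"rotation":[0,0,0]},{"claw":1,"dp":[1.1,-3.2,-1.8],"rotation":[0,0,0]},{"claw":1,"dp":[1.1,-3.7,-1.8],"rotation":[0,0,0]},{"claw":1,"dp":[1.1,-3.8,-1.8],"rotation":[0,0,0]}]'
python3 go.py 47 145 152; python3 -c "
from h import *
p=imaging.snapshot('side'); crop(p,'pics/c7.png',150,70,350,270,3)"
```

```text
clock: 10.45
tool_pos: [0.634, 0.1999, 0.4094]
orientation: [-3.141, -0.0, -0.016]
ft_force: [-0.3, -0.2, 0.1]
width: 0.0003
t 10.45 station tcp mm [ 45.8 154.1] tip z 219.4 rpy [-3.1405e+00 -3.0000e-04 -1.5700e-02] F [-0.3 -0.2  0.1] w 0.0003
dp units [0.03 0.23 1.69] rot z units 0.01
```

View pics/c7.png

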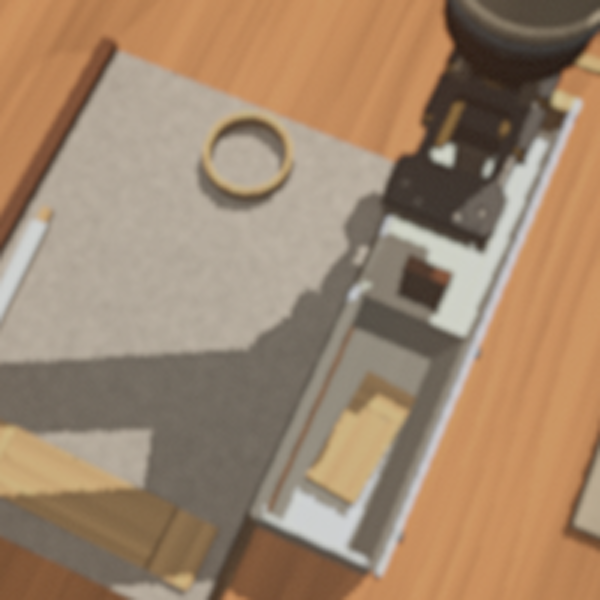

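The offcut is lying at rest low in the chute (360, 450); hoop and rail are untouched. Now descend and close.

```bash
python3 -m handwheel '[{"claw":1,"dp":[0,0,0.3],"rotation":[0,0,0]},{"claw":1,"dp":[0,0,0.8],"rotation":[0,0,0]},{"claw":1,"dp":[0,0,1.3],"rotation":[0,0,0]},{"claw":1,"dp":[0.03,0,1.6],"rotation":[0,0,0]},{"claw":1,"dp":[0.03,0.1,1.68],"rotation":[0,0,0]},{"claw":1,"dp":[0.03,0.3,1.68],"rotation":[0,0,0]},{"claw":1,"dp":[0.03,0.5,1.68],"rotation":[0,0,0]},{"claw":1,"dp":[0.03,0.7,1.68],"rotation":[0,0,0]},{"claw":1,"dp":[0.03,0.9,1.68],"rotation":[0,0,0]},{"claw":1,"dp":[0.03,1.1,1.68],"rotation":[0,0,0]}]'
python3 go.py 47 -45 152
```

```text
clock: 11.33
tool_pos: [0.6351, 0.1521, 0.3426]
orientation: [-3.141, -0.002, -0.018]
ft_force: [-0.5, 1.9, 2.1]
width: 0.0007
t 11.3333 station tcp mm [ 47.6 106.3] tip z 152.6 rpy [-3.1407e+00 -1.9000e-03 -1.8400e-02] F [-0.5  1.9  2.1] w 0.0007
dp units [-0.01  3.78  0.01] rot z units -0.02
```

```bash
python3 -m handwheel '[{"claw":1,"dp":[0,0.3,0],"rotation":[0,0,0]},{"claw":1,"dp":[0,0.7,0],"rotation":[0,0,0]},{"claw":1,"dp":[0,1.2,0],"rotation":[0,0,0]},{"claw":1,"dp":[0,1.7,0],"rotation":[0,0,0]},{"claw":1,"dp":[0,2.2,0],"rotation":[0,0,0]},{"claw":1,"dp":[0,2.65,0],"rotation":[0,0,0]},{"claw":1,"dp":[0,3.05,0],"rotation":[0,0,0]},{"claw":1,"dp":[0,3.35,0],"rotation":[0,0,0]},{"claw":1,"dp":[0,3.55,0],"rotation":[0,0,0]},{"claw":1,"dp":[0,3.7,0],"rotation":[0,0,0]}]'
python3 go.py
python3 -m handwheel '[{"claw":1,"dp":[0,0.03,0],"rotation":[0,0,0]},{"claw":1,"dp":[0,0.06,0],"rotation":[0,0,0]},{"claw":1,"dp":[0,0.09,0],"rotation":[0,0,0]},{"claw":1,"dp":[0,0.12,0],"rotation":[0,0,0]},{"claw":1,"dp":[0,0.15,0],"rotation":[0,0,0]},{"claw":1,"dp":[0,0.18,0],"rotation":[0,0,0]},{"claw":1,"dp":[0,0.2,0],"rotation":[0,0,0]},{"claw":1,"dp":[0,0.2,0],"rotation":[0,0,0]},{"claw":1,"dp":[0,0.2,0],"rotation":[0,0,0]},{"claw":1,"dp":[0,0.2,0],"rotation":[0,0,0]}]'
python3 go.py
```

```text
clock: 12.17
tool_pos: [0.632, 0.0037, 0.3416]
orientation: [3.142, -0.0, -0.019]
ft_force: [0.3, 1.7, 1.6]
width: 0.0005
t 12.1667 station tcp mm [ 47.  -42.1] tip z 151.6 rpy [ 3.1416e+00 -1.0000e-04 -1.8800e-02] F [0.3 1.7 1.6] w 0.0005
clock: 13.0
tool_pos: [0.6318, -0.003, 0.3414]
orientation: [3.142, 0.0, -0.018]
ft_force: [-1.1, 0.8, 1.2]
width: 0.0004
t 13.0 station tcp mm [ 47.  -48.8] tip z 151.4 rpy [ 3.1416e+00  4.0000e-04 -1.8000e-02] F [-1.1  0.8  1.2] w 0.0004
```

```bash
python3 -m handwheel '[{"claw":1,"dp":[0,0.03,0],"rotation":[0,0,0]},{"claw":1,"dp":[0,0.06,0],"rotation":[0,0,0]},{"claw":1,"dp":[0,0.09,0],"rotation":[0,0,0]},{"claw":1,"dp":[0,0.12,0],"rotation":[0,0,0]},{"claw":1,"dp":[0,0.15,0],"rotation":[0,0,0]},{"claw":1,"dp":[0,0.18,0],"rotation":[0,0,0]},{"claw":1,"dp":[0,0.2,0],"rotation":[0,0,0]},{"claw":1,"dp":[0,0.2,0],"rotation":[0,0,0]},{"claw":1,"dp":[0,0.2,0],"rotation":[0,0,0]},{"claw":1,"dp":[0,0.2,0],"rotation":[0,0,0]}]'
python3 go.py
```

```text
clock: 13.83
tool_pos: [0.6317, -0.01, 0.3414]
orientation: [-3.139, 0.0, -0.018]
ft_force: [-1.3, 8.1, 0.6]
width: 0.0
t 13.8333 station tcp mm [ 47.  -55.7] tip z 151.4 rpy [-3.1391e+00  3.0000e-04 -1.8300e-02] F [-1.3  8.1  0.6] w 0.0
```

Touching the stop at the predicted −56; a bit firmer, to about 25 N as on opening.

```bash
python3 -m handwheel '[{"claw":1,"dp":[0,0.03,0],"rotation":[0,0,0]},{"claw":1,"dp":[0,0.06,0],"rotation":[0,0,0]},{"claw":1,"dp":[0,0.08,0],"rotation":[0,0,0]},{"claw":1,"dp":[0,0.08,0],"rotation":[0,0,0]},{"claw":1,"dp":[0,0.08,0],"rotation":[0,0,0]},{"claw":1,"dp":[0,0.08,0],"rotation":[0,0,0]},{"claw":1,"dp":[0,0.08,0],"rotation":[0,0,0]},{"claw":1,"dp":[0,0.08,0],"rotation":[0,0,0]},{"claw":1,"dp":[0,0.08,0],"rotation":[0,0,0]},{"claw":1,"dp":[0,0.08,0],"rotation":[0,0,0]}]'
python3 go.py
python3 -m handwheel '[{"claw":1,"dp":[0,-0.1,0],"rotation":[0,0,0]},{"claw":1,"dp":[0,-0.4,0],"rotation":[0,0,0]},{"claw":1,"dp":[0,-0.8,0],"rotation":[0,0,0]},{"claw":1,"dp":[0,-0.8,-0.4],"rotation":[0,0,0]},{"claw":1,"dp":[0,-0.8,-1.0],"rotation":[0,0,0]},{"claw":1,"dp":[0,-0.8,-1.7],"rotation":[0,0,0]},{"claw":1,"dp":[-0.5,-0.8,-2.3],"rotation":[0,0,0]},{"claw":1,"dp":[-1.2,-0.8,-2.8],"rotation":[0,0,0]},{"claw":1,"dp":[-2.0,-0.8,-3.0],"rotation":[0,0,0]},{"claw":1,"dp":[-2.8,-0.8,-3.0],"rotation":[0,0,0]}]'
python3 -m handwheel '[{"claw":1,"dp":[-0.7,0,0],"rotation":[0,0,0]},{"claw":1,"dp":[-1.4,0,0],"rotation":[0,0,0]},{"claw":1,"dp":[-2.0,0,0],"rotation":[0,0,0]},{"claw":1,"dp":[-2.5,0,0],"rotation":[0,0,0]},{"claw":1,"dp":[-2.8,0,0],"rotation":[0,0,0]},{"claw":1,"dp":[-3,0,0],"rotation":[0,0,0]},{"claw":1,"dp":[-3,0,0],"rotation":[0,0,0]},{"claw":1,"dp":[-3,0,0],"rotation":[0,0,0]},{"claw":1,"dp":[-3,0,0],"rotation":[0,0,0]},{"claw":1,"dp":[-3,0,0],"rotation":[0,0,0]}]'
python3 go.py; python3 -c "
from h import *
p=imaging.snapshot('top'); crop(p,'pics/c8.png',145,130,365,300,3.5)"
```

```text
clock: 14.67
tool_pos: [0.6317, -0.0111, 0.3415]
orientation: [-3.135, 0.0, -0.019]
ft_force: [-0.8, 22.7, 0.8]
width: 0.0006
t 14.6667 station tcp mm [ 47.  -56.9] tip z 151.5 rpy [-3.1348e+00  4.0000e-04 -1.8700e-02] F [-0.8 22.7  0.8] w 0.0006
clock: 15.5
tool_pos: [0.5199, 0.0198, 0.4638]
orientation: [3.141, -0.004, -0.018]
ft_force: [0.1, -1.0, 0.2]
width: 0.0006
clock: 16.33
tool_pos: [0.4013, 0.0219, 0.4615]
orientation: [3.142, -0.0, -0.018]
ft_force: [-0.2, 0.1, -0.9]
width: 0.0005
t 16.3333 station tcp mm [-184.   -27.7] tip z 271.5 rpy [ 3.1415e+00 -1.0000e-04 -1.8100e-02] F [-0.2  0.1 -0.9] w 0.0005
```

View pics/c8.png

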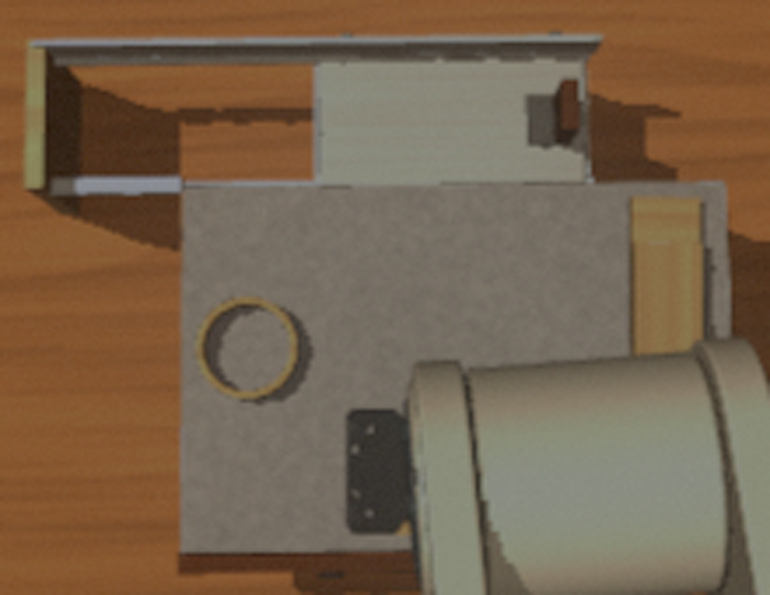

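The shutter covers the mouth fully (315–585) with the tab at (568, 107). The hoop (248, 348) and the rail's far end (666, 198) are unmoved, and the arm is clear of everything.

```bash
python3 -c "
from plant import env
print(env.sign_off())"
```

```text
the job is handed in; nothing more can be done
None
```

The offcut is in the scrap chute with the shutter closed over it, and I handed the job in at about 16 s on the robot's clock.

- **Opening:** I pushed the shutter by its tab with closed fingers until it met the open stop, at about 25 N.
- **Offcut:** I pushed it square off the ledge with two fingers, without lifting it. The side camera then showed it at rest low in the chute.
- **Closing:** I pushed the shutter back to the closed stop. It met the stop at about 23 N, where I had predicted it.

The last top picture shows the shutter covering the whole mouth. The hoop and the visible far end of the rail are at their original pixel positions, and the arm is raised clear of everything.

The arm hid the near part of the rail in that last picture. No check failed or disagreed.

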